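# Open the icing press's nozzle cap on its stand

### The job

Set the icing press upright and fully down on its stand, over the two alignment pegs, and let go of it. Then take off its hexagonal nozzle cap: it is a quarter-turn cap whose hand is not marked, so find out by trying which way it loosens, turn it that way and lift it off. Finish while still holding the cap in the gripper, level and well clear straight above the press, with the press left seated on its stand and the other things on the table left where they are.

Things in the scene. Friction and masses are not known exactly. Their poses are not given: they have to be found in the camera images.
- stand: Fixed filling stand: white plate 140 (x) x 80 (y) x 15 mm high with two upright steel pegs, 8 mm diameter, at x = -38 and +38 mm (y = 0), rising 22 mm above the plate, the last 8 mm tapered. Origin: centre of the plate's underside, on the table; z up. It stops the press from turning.
- press_mid (a point): Loose icing press, 0.55 to 0.75 kg with cap, upright on the table, cap on top. Point on its axis, 60 mm above the underside; z up. Aluminium barrel, 54 mm diameter, with two grip flats 60 mm apart facing +y and -y, 34 mm wide, 48 to 84 mm above the underside; then a 46 mm neck up to 100 mm, where the cap begins. Grasp it across the flats, some 80 mm above the underside. Seated, this point is 75 mm above the table.
- press: The same press: origin at the centre of its underside, same axes. Its foot is a steel plate 100 (x) x 64 (y) x 10 mm with two 11 mm through holes at x = -38 and +38 mm (y = 0) that go over the stand's pegs, either way round; seated, the foot lies flat on the stand's plate.
- cap_mid (a point): Loose white hexagonal nozzle cap, 0.12 kg, on the press: 50 mm across flats, 58 mm across corners, 22 mm high plus a 4 mm nub on top. Point at its centre, 11 mm above its rim, 51 mm above the press's point while on. z up; x through two corners; flats face +y, -y and 60 degrees either side. Shut, its x is within 5 degrees of the press's x.
- cap: The same cap: origin at the centre of its rim. Two hidden lugs lock it. Turned the right way (clockwise or anticlockwise, differs each time) it turns freely some 69 degrees to an end stop and lifts straight off at 50 to 69, best 60. The wrong way, after 4 to 16 degrees a springy stop resists: 0.2 to 0.4 N m within 15 degrees more, then ever harder; it never opens that way. 2 mm of play up and down.
- spatula: Bystander: green spatula, 200 mm long, lying flat, to be left alone.
- cup_a: Bystander: blue baking cup, 62 mm wide, 45 mm high; origin under its centre.
- cup_b: Bystander: blue baking cup like the other.
- bowl: Bystander: steel bowl, 150 mm wide, 60 mm high; origin under its centre.
- rolling_pin: Bystander: wooden rolling pin, 52 mm thick, 400 mm long along its y; origin under its middle.
Mind the look-alikes: they are no part of the job. Leave any orange or red look-alike of the press alone. Of the things shaped like the cap, the white one is meant.

How it is judged:
By the outcome, as a careful person would: the job done as asked, in the order asked, and still so for the second after the job is handed in, while the arm keeps its last pose, push and grip.
It also fails if it takes over 72 s, if anything falls off the work surface, if the arm or the gripper's body presses on something with over 40 N, if the wrist force passes 120 N, or if a joint passes its speed limit or range.

### The arm

A 6-joint arm with a two-finger parallel gripper is mounted at the origin on the work surface. World frame = base frame: x ahead of the robot, y to its left, z up, the work surface at z = 0. Lengths are in m, angles in rad, forces in N, time in s.
With the tool pointing down it reaches from about 0.225 to 0.875 m from the base axis. Payload 3.4 kg.
Tool frame: the origin (TCP) lies at the very end of the fingers, on their centre line; the grasp point (between the pads) lies 19 mm behind it (r.pinch_z is the distance from the TCP to the grasp point, in m); z points along the fingers, y is the line along which they close (so a half turn about z gives the same grasp; the last joint's range is limited). The gripper opens to 85 mm and grips with 20 to 120 N. Pads are 22 mm wide; open, the fingers measure 114 mm over their backs; the gripper's body (76 mm by 85 mm) begins 54 mm behind the grasp point. The pads swing forward as they close: fully open they stand 13 mm farther back than shut.
Start: joints at [-1.382, 0.276, 1.505, -0, 1.361, -0.121], TCP at [0.175, -0.548, 0.231] pointing down, gripper open.
Joint ranges: [-2.89, 2.89], [-0.75, 2.08], [0.22, 2.7], [-1.18, 4.32], [0.11, 2.71], [-2.7, 2.7]. Speed limits (rad/s): [2.57, 2.57, 3.14, 3.14, 3.14, 3.14].

### API

Orientations are given as [roll, pitch, yaw] about the fixed x, y, z axes, in that order (R = Rz(yaw) Ry(pitch) Rx(roll)).
In Python, from rig import r gives the robot as it stands.
- The arm moves only by the tool drive_tool, never from a script. Its argument "motion" is a list that holds one entry, the list of rows, each a list of 7 numbers: the closure, from 0 (fully open) to 1 (shut), then the shift along the world's x, y, z in units of 30 mm (1.0 is 30 mm), then the turn, a rotation vector about the world's x, y, z in units of 6 degrees (1.0 is 6 degrees). A call has exactly 8 rows; each row is the pose to reach, as a shift and turn from the pose commanded when the call began; what a row does not reach only later rows make up. A row lasts 1/10 s, in which the tool goes at most 50 mm and 8.59 degrees, less where a joint would pass 70% of its speed; a pose out of reach is approached as far as the arm can. A call with a gripper value outside its range is refused whole. The fingers move at their own pace and stop on an object; "grip_force" is the grip in N (left out, the last holds). Time passes only in rows, so rows that repeat a pose let the fingers close, or fill a call up. It gives the time, the measured TCP pose, the force, the opening and the grip force at its end, in the units of the state.
- r.state(): the state, without advancing time (a new reading comes with each control period).
- r.read_camera(name): name is "side" or "top" or "wrist"; returns the picture (420x560x3 uint8, red, green, blue); there is no depth.
- r.calibration(name): a dict with "fx", "fy", "cx", "cy" (pixels), "T" (4x4, takes a point from camera to world coordinates). Camera axes: x right, y down, z forward; pixel columns grow to the right and rows downward; lengths in m; the calibration is good to about 2 mm. A picture is of the moment at which its call begins: read the wrist's pose just before it. calibration takes no time and is no camera call; for the wrist camera it gives the pose at the moment of the call.
- r.sign_off(): hands the job in; it is judged then, once.
The state is a dict: "time_s": time; "qpos": joint angles; "qd": joint speeds; "effort": joint torques, N m; "tool_pos": TCP position; "eef_rot": TCP orientation; "ft_force": force on the tool from outside, world axes, zero at the start; "moment": the same for the moment, N m; "grip_width": finger opening in m; "finger_force": force on a finger pad.
Only numpy, scipy, OpenCV 4.12 (cv2) and the standard library are available. Lean on these libraries where they do the work, as an engineer would, in place of code of your own. Each camera call takes 0.05 s, during which the arm holds its last target. There are 200 camera calls.

## Working session

There is one attempt and no reset: what is moved stays moved. The work goes in short steps, Python scripts to look and compute and a tool call to move; the robot and the scene stay as the last step left them, time stands still between calls to the robot, and variables do not carry over. Pictures are saved under pics/ and viewed, at most 10 in all, crops included, and the job is handed in when it is done.

Besides the shell and the picture viewer there is one more tool, called by a JSON object that holds its "method" and its "body". drive_tool: Moves the arm, as the interface text tells. Its arguments: {"type":"object","properties":{"motion":{"type":"array","items":{"type":"array","items":{"type":"array","items":{"type":"number"}}}},"grip_force":{"type":"number"}},"required":["motion"]}

```bash
mkdir -p pics; ls; cat > h.py <<'E'
import numpy as np, cv2
from rig import r
def ray(c,u,v):
    T=np.array(c["T"]); d=T[:3,:3]@np.array([(u-c["cx"])/c["fx"],(v-c["cy"])/c["fy"],1.]); return T[:3,3],d
def atz(c,u,v,z):
    o,d=ray(c,u,v); return o+d*(z-o[2])/d[2]
def proj(c,p):
    T=np.array(c["T"]); q=T[:3,:3].T@(np.array(p)-T[:3,3]); return c["fx"]*q[0]/q[2]+c["cx"], c["fy"]*q[1]/q[2]+c["cy"]
E
python3 - <<'E'
from h import *
for n in("top","side"):
    cv2.imwrite(f"pics/{n}1.png",cv2.cvtColor(r.read_camera(n),cv2.COLOR_RGB2BGR)); c=r.calibration(n); print(n,np.round(c["T"],3).tolist(),c["fx"],c["cx"],c["cy"])
print(r.state())
E
```

```text
pics
top [[0.026, -0.988, 0.154, 0.456], [-1.0, -0.028, -0.008, -0.003], [0.012, -0.154, -0.988, 1.073], [0.0, 0.0, 0.0, 1.0]] 477.7559247802982 275.02888316893564 217.72877215065105
side [[-0.984, -0.074, 0.16, 0.409], [-0.174, 0.536, -0.826, 1.005], [-0.025, -0.841, -0.541, 0.734], [0.0, 0.0, 0.0, 1.0]] 521.4367024363299 276.9930419699474 202.5941718061299
{'time_s': 0.1, 'qpos': array([-1.38199810e+00,  2.76547053e-01,  1.50603604e+00, -3.73910863e-06,
        1.36068189e+00, -1.21015820e-01]), 'qd': array([-0.00161615, -0.00071445, -0.00408886,  0.00035662, -0.00151216,
       -0.00012433]), 'effort': array([ 1.74260684e-03, -4.17698014e+01, -2.46404189e+01, -1.49958687e-04,
        5.73362777e-03, -4.29638064e-06]), 'tool_pos': array([ 0.17520155, -0.54715684,  0.23050572]), 'eef_rot': array([-3.13993211e+00, -1.98256382e-04,  3.09814669e-01]), 'ft_force': array([-0.42803138,  0.52529845,  0.25628018]), 'moment': array([0.00518479, 0.04738324, 0.0050654 ]), 'finger_force': 0.0, 'grip_width': 0.0851732969213229}
```

View pics/top1.png

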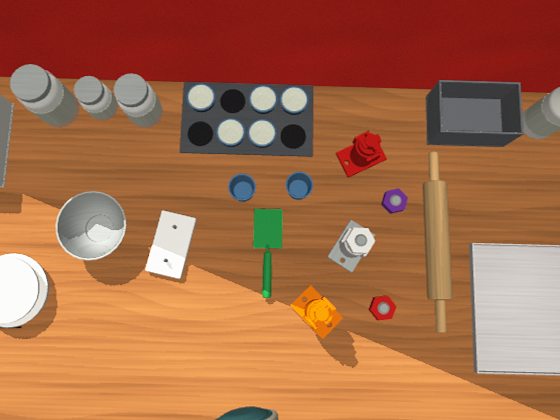

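View pics/side1.png

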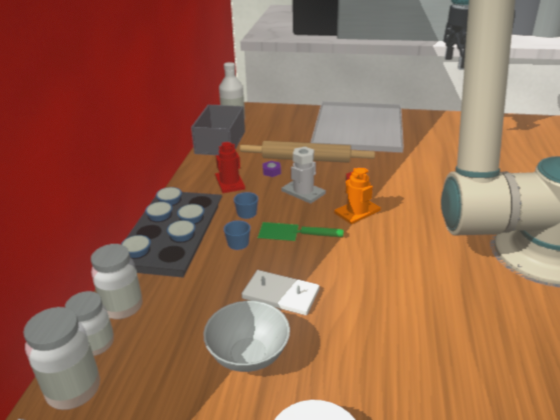

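The top view shows the stand near (171,245) with pegs at about (174,227) and (166,261), and the grey press with the white cap near (357,241). Next I'll zoom in on both.

```bash
python3 - <<'E'
from h import *
a=cv2.imread("pics/top1.png")
f=lambda x,y,w,h,s:cv2.resize(a[y:y+h,x:x+w],None,fx=s,fy=s,interpolation=cv2.INTER_CUBIC)
cv2.imwrite("pics/z1.png",np.hstack([f(135,200,70,90,5.7),f(320,200,70,90,5.7)]))
c=r.calibration("top")
for n,u,v,z in [("pegA",174,227,.037),("pegB",166,261,.037),("cap nub",360,240,.126)]: print(n,atz(c,u,v,z).round(4))
E
```

```text
pegA [0.5916 0.2086 0.037 ]
pegB [0.5172 0.2215 0.037 ]
cap nub [ 0.5641 -0.1813  0.126 ]
```

View pics/z1.png

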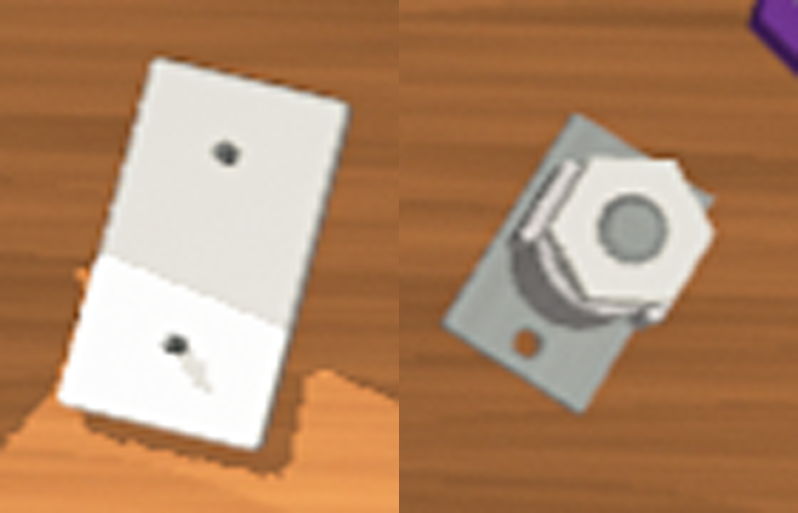

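```bash
python3 - <<'E'
from h import *
c=r.calibration("top")
P=lambda x,y,ox,z:atz(c,(x+.5)/5.7-.5+ox,(y+.5)/5.7-.5+200,z)[:2]
S=[P(x,y,135,.015) for x,y in[(153,58),(349,103),(260,450),(58,402)]]
F=[P(x-399,y,320,.010) for x,y in[(574,113),(715,200),(582,412),(443,323)]]
for n,Q in(("stand",S),("foot",F)):
    Q=np.array(Q); d=(Q[0]+Q[1]-Q[2]-Q[3])/2; e=(Q[0]+Q[3]-Q[1]-Q[2])/2
    print(n,Q.mean(0).round(4),"len",np.hypot(*d).round(4),np.hypot(*e).round(4),"yaw",np.degrees(np.arctan2(d[1],d[0])).round(2),np.degrees(np.arctan2(-e[0],e[1])).round(2))
a,b=P(227,153,135,.034),P(175,344,135,.034); print("pegs",a,b,(a+b)/2,np.hypot(*(a-b)),np.degrees(np.arctan2(*(a-b)[::-1])))
n=P(633-399,229,320,.126);h=P(526-399,343,320,.01);print("nub",n,"hole",h,np.hypot(*(n-h)),np.degrees(np.arctan2(*(n-h)[::-1])))
H=np.array([P(x-399,y,320,.122) for x,y in[(676,158),(715,232),(660,316),(585,298),(545,226),(586,157)]]);m=H.mean(0)
print("hex",m,np.degrees(np.arctan2(*(H-m).T[::-1])).round(1),np.hypot(*(H-m).T).round(4))
print(r.state()["tool_pos"],r.state()["eef_rot"],r.calibration("wrist")["T"],r.pinch_z)
E
```

```text
stand [0.557  0.2184] len 0.1384 0.0798 yaw -11.52 -11.57
foot [ 0.5646 -0.1833] len 0.0991 0.0643 yaw -31.5 -31.04
pegs [0.59332158 0.20837508] [0.51964682 0.2238002 ] [0.5564842  0.21608764] 0.07527220676694593 -11.825083276451563
nub [ 0.56461243 -0.18257996] hole [ 0.53198652 -0.16267802] 0.03821697296745526 -31.38336461165279
hex [ 0.56432983 -0.18152388] [ -32.9  -89.1 -159.2  147.9   88.1   29.7] [0.0314 0.0307 0.0317 0.0284 0.0292 0.0298]
[ 0.17520155 -0.54715684  0.23050572] [-3.13993211e+00 -1.98256382e-04  3.09814669e-01] [[ 0.30531372 -0.91268239 -0.27165122  0.2458215 ]
 [-0.95224876 -0.29334878 -0.08466869 -0.52440877]
 [-0.00241293  0.28453005 -0.95866408  0.37255906]
 [ 0.          0.          0.          1.        ]] 0.0187
```

{"method": "drive_tool", "body": {"motion": [[[0, 0.8, 0.75, 0, 0, 0, -0.5], [0, 1.8, 1.7, 0, 0, 0, -1.2], [0, 2.9, 2.7, 0, 0, 0, -1.9], [0, 4, 3.7, 0, 0, 0, -2.6], [0, 5.1, 4.7, 0, 0, 0, -3.3], [0, 6.2, 5.7, 0, 0, 0, -4], [0, 7.3, 6.7, 0, 0, 0, -4.7], [0, 8.2, 7.7, 0, 0, 0, -5.4]]]}}

```text
time_s: 0.9
tool_pos: [0.4227, -0.3151, 0.231]
eef_rot: [-3.141, 0.0, -0.258]
ft_force: [0.5, -0.2, -0.5]
grip_width: 0.0854
finger_force: 0.0
```

{"method": "drive_tool", "body": {"motion": [[[0, 1.2, 1, 0, 0, 0, -0.7], [0, 2.2, 2, 0, 0, 0, -1.3], [0, 3.2, 2.9, 0, 0, 0, -1.9], [0, 4, 3.6, 0, 0, 0, -2.4], [0, 4.5, 4.1, 0, 0, 0, -2.7], [0, 4.78, 4.4, 0, 0, 0, -2.78], [0, 4.78, 4.4, 0, 0, 0, -2.78], [0, 4.78, 4.4, 0, 0, 0, -2.78]]]}}

```text
time_s: 1.7
tool_pos: [0.564, -0.1851, 0.231]
eef_rot: [3.14, 0.001, -0.546]
ft_force: [-0.1, -0.3, -0.3]
grip_width: 0.0853
finger_force: 0.0
```

```bash
python3 - <<'E'
from h import *
s=r.state();print(s["time_s"],s["tool_pos"],s["eef_rot"],s["qpos"])
c=r.calibration("wrist");cv2.imwrite("pics/w1.png",cv2.cvtColor(r.read_camera("wrist"),cv2.COLOR_RGB2BGR))
np.save("w1.npy",c)
a=np.radians(-31.3);R=np.array([np.cos(a),np.sin(a)]);N=np.array([-R[1],R[0]]);b=np.array([.5645,-.183])
print([np.round(proj(c,[*(b+x*R+y*N),.01])).tolist() for x,y in((50,32),(50,-32),(-50,-32),(-50,32)) for x,y in[(x/1e3,y/1e3)]],proj(c,[*b,.126]))
E
```

```text
1.7 [ 0.56397485 -0.18510092  0.23102073] [ 3.14042510e+00  9.76709696e-04 -5.46273952e-01] [-4.33667926e-01  3.04722871e-01  1.46386279e+00 -1.07105757e-03
  1.37410882e+00  1.68361167e+00]
[[246.0, 135.0], [312.0, 135.0], [310.0, 232.0], [249.0, 232.0]] (np.float64(279.1605049717218), np.float64(218.16981766902424))
```

View pics/w1.png

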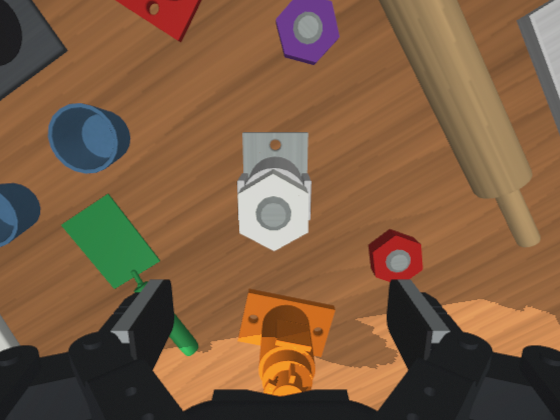

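```bash
python3 - <<'E'
from h import *
c=np.load("w1.npy",allow_pickle=True).item();print(c["cx"],c["cy"],c["fx"])
print("nub",atz(c,274,213,.126)); a,b,h=atz(c,243,132,.01),atz(c,308,133,.01),atz(c,275.5,145,.01)
print(a,b,np.hypot(*(a-b)[:2]),"hole",h); d=(a-b);an=np.arctan2(d[1],d[0])-np.pi/2;print("yaw",np.degrees(an))
R=np.array([np.cos(an),np.sin(an)]);print("centre from hole",h[:2]-.038*R,"from edge",((a+b)/2)[:2]-.05*R)
H=[atz(c,u,v,.122) for u,v in((274,171),(310,188),(309,230),(275,250),(238,230),(239,188))];print(np.mean(H,0),[np.degrees(np.arctan2(*(p-np.mean(H,0))[:2][::-1])).round(1) for p in H])
E
```

```text
279.9197324184502 217.70616829368333 363.97342346188753
nub [ 0.56964402 -0.18186773  0.126     ]
[ 0.62784882 -0.18017962  0.01      ] [ 0.59420837 -0.23372518  0.01      ] 0.06323611847903889 hole [ 0.60082168 -0.20068731  0.01      ]
yaw -32.1394431309029
centre from hole [ 0.56864496 -0.180472  ] from edge [ 0.5686908  -0.18035332]
[ 0.57043919 -0.1824261   0.122     ] [np.float64(-31.3), np.float64(-88.7), np.float64(-151.9), np.float64(149.6), np.float64(88.3), np.float64(25.5)]
```

The wrist view shows the press foot's far edge at (243,132)–(308,133), its hole at (275,145) and the nub at (274,213). That agrees with the top view to about 4 mm. I'll descend on the averaged position.

{"method": "drive_tool", "body": {"motion": [[[0, 0.1, 0.1, -0.6, 0, 0, -0.05], [0, 0.1, 0.1, -1.6, 0, 0, -0.05], [0, 0.1, 0.1, -2.8, 0, 0, -0.05], [0, 0.1, 0.1, -4, 0, 0, -0.05], [0, 0.1, 0.1, -5, 0, 0, -0.05], [0, 0.1, 0.1, -5.5, 0, 0, -0.05], [0, 0.1, 0.1, -5.73, 0, 0, -0.05], [0, 0.1, 0.1, -5.73, 0, 0, -0.05]]]}}

```text
time_s: 2.55
tool_pos: [0.5667, -0.1824, 0.0589]
eef_rot: [3.141, 0.002, -0.553]
ft_force: [-0.7, -0.4, 0.2]
grip_width: 0.0853
finger_force: 0.0
```

{"method": "drive_tool", "body": {"motion": [[[0.1, 0, 0, 0, 0, 0, 0], [0.2, 0, 0, 0, 0, 0, 0], [0.3, 0, 0, 0, 0, 0, 0], [0.4, 0, 0, 0, 0, 0, 0], [0.5, 0, 0, 0, 0, 0, 0], [0.6, 0, 0, 0, 0, 0, 0], [0.6, 0, 0, 0, 0, 0, 0], [0.6, 0, 0, 0, 0, 0, 0]]], "grip_force": 60}}

```text
time_s: 3.35
tool_pos: [0.5683, -0.1822, 0.0611]
eef_rot: [3.141, -0.003, -0.552]
ft_force: [-1.3, 0.4, 5.7]
grip_width: 0.0586
finger_force: 66.4
```

{"method": "drive_tool", "body": {"motion": [[[0.6, 0, 0, 0.2, 0, 0, 0], [0.6, 0, 0, 0.6, 0, 0, 0], [0.6, 0, 0, 1.2, 0, 0, 0], [0.6, 0, 0, 1.8, 0, 0, 0], [0.6, 0, 0, 2.4, 0, 0, 0], [0.6, 0, 0, 2.8, 0, 0, 0], [0.6, 0, 0, 3, 0, 0, 0], [0.6, 0, 0, 3, 0, 0, 0]]], "grip_force": 90}}

```text
time_s: 4.15
tool_pos: [0.5679, -0.1817, 0.15]
eef_rot: [-3.142, -0.001, -0.552]
ft_force: [-0.1, -0.2, -5.8]
grip_width: 0.0578
finger_force: 97.6
```

```bash
python3 - <<'E'
from h import *
s=r.state();print(s["time_s"],s["tool_pos"],s["eef_rot"],s["ft_force"],s["moment"])
a=[cv2.cvtColor(r.read_camera(n),cv2.COLOR_RGB2BGR) for n in("wrist","side")]
cv2.imwrite("pics/w2.png",np.hstack([a[0][:,80:480],a[1][60:480,160:560]][:1]+[cv2.resize(a[1][90:300,180:380],(400,420))]))
E
```

```text
4.15 [ 0.56790119 -0.18171251  0.15001961] [-3.14151963e+00 -9.98950297e-04 -5.52031066e-01] [-0.07018272 -0.23732355 -5.8147912 ] [-0.00379557  0.0066963  -0.0076372 ]
```

View pics/w2.png

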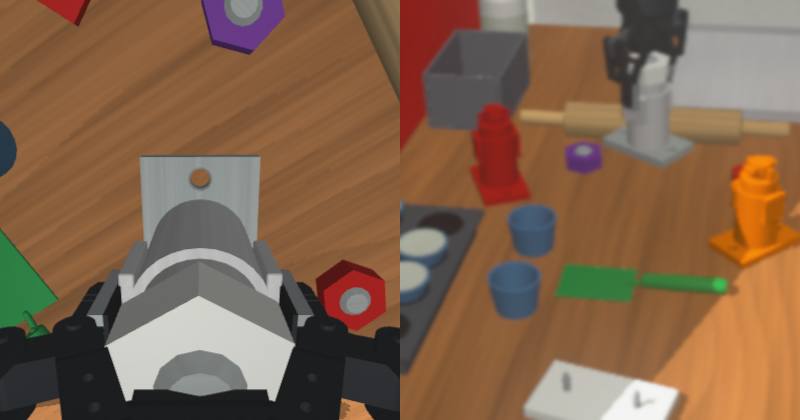

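The press is held upright with its foot level, and the far hole is at about (280,178) in the wrist image. Now I'll carry it to above the stand.

{"method": "drive_tool", "body": {"motion": [[[0.6, 0, 0.3, 0, 0, 0, 0.1], [0.6, 0, 0.9, 0, 0, 0, 0.3], [0.6, 0, 1.8, 0, 0, 0, 0.6], [0.6, -0.1, 2.8, 0, 0, 0, 0.9], [0.6, -0.1, 3.8, 0, 0, 0, 1.2], [0.6, -0.2, 4.8, 0, 0, 0, 1.5], [0.6, -0.2, 5.8, 0, 0, 0, 1.8], [0.6, -0.2, 6.8, 0, 0, 0, 2.1]]]}}

```text
time_s: 5.05
tool_pos: [0.5605, 0.0253, 0.149]
eef_rot: [-3.141, 0.002, -0.329]
ft_force: [1.1, -0.3, -7.2]
grip_width: 0.0582
finger_force: 97.6
```

{"method": "drive_tool", "body": {"motion": [[[0.6, 0, 1, 0, 0, 0, 0.3], [0.6, -0.1, 2, 0, 0, 0, 0.6], [0.6, -0.1, 3, 0, 0, 0, 0.8], [0.6, -0.1, 4, 0, 0, 0, 1], [0.6, -0.2, 5, 0, 0, 0, 1.1], [0.6, -0.2, 5.8, 0, 0, 0, 1.2], [0.6, -0.2, 6.3, 0, 0, 0, 1.24], [0.6, -0.2, 6.5, 0, 0, 0, 1.24]]]}}

```text
time_s: 5.85
tool_pos: [0.5548, 0.2195, 0.1491]
eef_rot: [-3.142, 0.001, -0.2]
ft_force: [0.4, 0.9, -5.3]
grip_width: 0.058
finger_force: 97.7
```

```bash
python3 - <<'E'
from h import *
r.read_camera("side");s=r.state();print(s["time_s"],s["tool_pos"],s["eef_rot"],s["ft_force"])
c=r.calibration("wrist");np.save("w3.npy",c)
a=cv2.cvtColor(r.read_camera("wrist"),cv2.COLOR_RGB2BGR);cv2.imwrite("pics/w3f.png",a)
t=cv2.cvtColor(r.read_camera("top"),cv2.COLOR_RGB2BGR);cv2.imwrite("pics/t3f.png",t)
cv2.imwrite("pics/w3.png",np.hstack([cv2.resize(a[80:240,200:360],(400,400)),cv2.resize(t[200:300,120:220],(400,400))]))
for k in(1,-1):print(proj(c,[.557+k*.038*np.cos(.2025),.2175-k*.038*np.sin(.2025),.037]))
E
```

```text
5.9 [0.55501583 0.21938081 0.14910488] [-3.14117575e+00  8.09950366e-04 -2.00178429e-01] [-0.01611313  1.61366277 -5.99369749]
(np.float64(284.1373319793038), np.float64(159.59022042664867))
(np.float64(283.526033906657), np.float64(260.6424143855797))
```

View pics/w3.png

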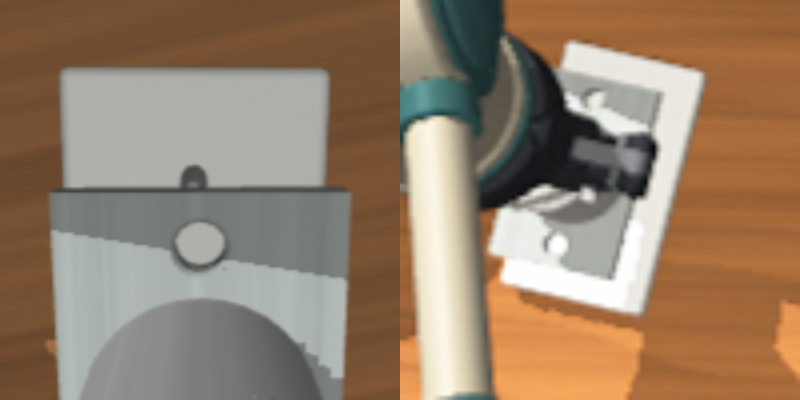

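In the wrist crop, the stand's far edge runs (61,68)–(329,68), the peg tip is at about (195,177), the foot edge runs (50,188)–(350,188) and the hole is at (200,246). Next I'll work out the relative offset.

```bash
python3 - <<'E'
from h import *
c=np.load("w3.npy",allow_pickle=True).item()
y=-.2002;R=np.array([np.cos(y),np.sin(y)]);N=np.array([-R[1],R[0]]);t=np.array([.555,.2194])
def q(x,yy,z):
    p=atz(c,(x+.5)/2.5-.5+200,(yy+.5)/2.5-.5+80,z)[:2]-t; return np.round([p@R*1e3,p@N*1e3],1)
print("foot corners",q(50,188,.098),q(350,188,.098),"hole",q(200,246,.098))
print("stand corners",q(61,69,.015),q(329,69,.015),"peg",q(195,177,.037), q(195,170,.037))
# top view: crop 4x origin(120,200)
c=r.calibration("top")
def p(x,yy,z):
    p=atz(c,(x-400+.5)/4-.5+120,(yy+.5)/4-.5+200,z)[:2]-t; return np.round([p@R*1e3,p@N*1e3],1)
print("top: holes",p(596,98,.098),p(556,244,.098),"foot corner",p(660,94,.098),p(612,278,.098),p(490,252,.098))
print("stand corners",p(705,72,.015),p(641,314,.015),p(568,42,.015))
E
```

```text
foot corners [50.8 33. ] [ 50.9 -30.2] hole [38.5  1.4]
stand corners [75.2 41.9] [ 75.2 -35.9] peg [46.6  2.9] [48.5  2.9]
top: holes [36.  -4.8] [-40.9  -4.4] foot corner [ 45.4 -36.3] [-51.2 -36.4] [-52.4  27.1]
stand corners [ 71.5 -40.5] [-66.5 -39.8] [70.6 38.4]
```

{"method": "drive_tool", "body": {"motion": [[[0.6, 0.05, 0.01, 0, 0, 0, 0], [0.6, 0.1, 0.03, -0.2, 0, 0, 0], [0.6, 0.17, 0.03, -0.5, 0, 0, 0], [0.6, 0.17, 0.03, -0.8, 0, 0, 0], [0.6, 0.17, 0.03, -1.1, 0, 0, 0], [0.6, 0.17, 0.03, -1.3, 0, 0, 0], [0.6, 0.17, 0.03, -1.4, 0, 0, 0], [0.6, 0.17, 0.03, -1.4, 0, 0, 0]]]}}

```text
time_s: 6.8
tool_pos: [0.5604, 0.2182, 0.1067]
eef_rot: [3.141, 0.001, -0.202]
ft_force: [-0.4, -0.3, -5.5]
grip_width: 0.0581
finger_force: 97.7
```

```bash
python3 - <<'E'
from h import *
r.read_camera("side");s=r.state();print(s["time_s"],s["tool_pos"],s["eef_rot"],s["ft_force"])
c=r.calibration("wrist");np.save("w4.npy",c)
a=cv2.cvtColor(r.read_camera("wrist"),cv2.COLOR_RGB2BGR)
t=cv2.cvtColor(r.read_camera("top"),cv2.COLOR_RGB2BGR)
cv2.imwrite("pics/w4.png",np.hstack([cv2.resize(a[80:240,200:360],(400,400),interpolation=cv2.INTER_CUBIC),cv2.resize(t[200:300,120:220],(400,400),interpolation=cv2.INTER_CUBIC)]))
E
```

```text
6.85 [0.5607834  0.21828147 0.10728235] [ 3.14143187e+00  2.00541656e-04 -2.02195095e-01] [ 0.18511448  0.61751052 -5.93457463]
```

View pics/w4.png

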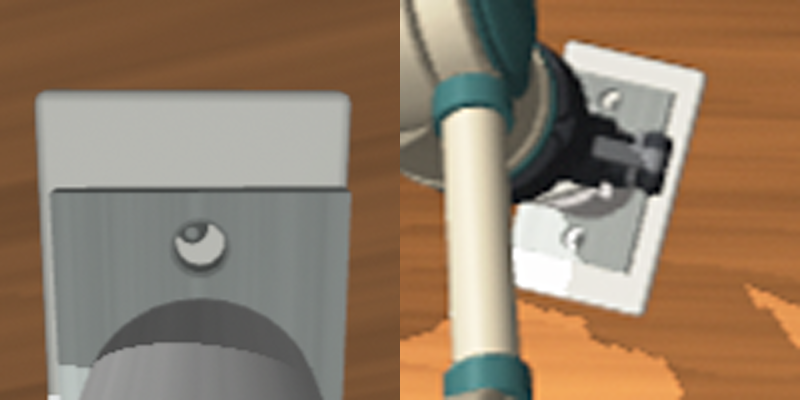

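The peg tip shows through the hole at crop (192,232). The hole's centre is at (200,245) and the stand's far edge runs (37,92)–(349,92).

```bash
python3 - <<'E'
from h import *
c=np.load("w4.npy",allow_pickle=True).item()
y=-.2022;R=np.array([np.cos(y),np.sin(y)]);N=np.array([-R[1],R[0]]);t=np.array([.5608,.2183])
def q(x,yy,z):
    p=atz(c,(x+.5)/2.5-.5+200,(yy+.5)/2.5-.5+80,z)[:2]-t; return np.round([p@R*1e3,p@N*1e3],1)
print("foot",q(50,188,.0563),q(350,188,.0563),"hole",q(200,245,.0563))
print("stand",q(37,93,.015),q(349,93,.015),"peg",q(192,232,.037),q(195,236,.037))
print("R,N",R,N)
E
```

```text
foot [50.8 33. ] [ 50.9 -30.2] hole [38.7  1.4]
stand [69.3 41.9] [ 69.4 -35.5] peg [38.3  3.3] [37.4  2.6]
R,N [ 0.97962713 -0.20082499] [0.20082499 0.97962713]
```

{"method": "drive_tool", "body": {"motion": [[[0.6, 0, 0.05, 0, 0, 0, 0], [0.6, 0, 0.055, -0.1, 0, 0, 0], [0.6, 0, 0.055, -0.2, 0, 0, 0], [0.6, 0, 0.055, -0.3, 0, 0, 0], [0.6, 0, 0.055, -0.4, 0, 0, 0], [0.6, 0, 0.055, -0.5, 0, 0, 0], [0.6, 0, 0.055, -0.55, 0, 0, 0], [0.6, 0, 0.055, -0.55, 0, 0, 0]]]}}

```text
time_s: 7.75
tool_pos: [0.5606, 0.2198, 0.0905]
eef_rot: [3.141, 0.001, -0.202]
ft_force: [0.9, 0.8, -6.9]
grip_width: 0.0582
finger_force: 97.7
```

{"method": "drive_tool", "body": {"motion": [[[0.6, 0, 0, -0.1, 0, 0, 0], [0.6, 0, 0, -0.2, 0, 0, 0], [0.6, 0, 0, -0.3, 0, 0, 0], [0.6, 0, 0, -0.38, 0, 0, 0], [0.6, 0, 0, -0.44, 0, 0, 0], [0.6, 0, 0, -0.48, 0, 0, 0], [0.6, 0, 0, -0.5, 0, 0, 0], [0.6, 0, 0, -0.52, 0, 0, 0]]]}}

```text
time_s: 8.55
tool_pos: [0.5605, 0.2199, 0.0763]
eef_rot: [3.141, 0.0, -0.202]
ft_force: [-4.1, -0.8, 5.3]
grip_width: 0.058
finger_force: 98.9
```

{"method": "drive_tool", "body": {"motion": [[[0.5, 0, 0, 0, 0, 0, 0], [0.3, 0, 0, 0, 0, 0, 0], [0.1, 0, 0, 0, 0, 0, 0], [0, 0, 0, 0, 0, 0, 0], [0, 0, 0, 0, 0, 0, 0], [0, 0, 0, 0, 0, 0, 0], [0, 0, 0, 0.2, 0, 0, 0], [0, 0, 0, 0.5, 0, 0, 0]]]}}

```text
time_s: 9.35
tool_pos: [0.5606, 0.2198, 0.0904]
eef_rot: [3.141, 0.001, -0.202]
ft_force: [-0.4, -1.0, 0.5]
grip_width: 0.0856
finger_force: 0.0
```

{"method": "drive_tool", "body": {"motion": [[[0, 0, 0, 0.8, 0, 0, 0], [0, 0, 0, 1.6, 0, 0, 0], [0, 0, 0, 2.4, 0, 0, 0], [0, 0, 0, 3.2, 0, 0, 0], [0, 0, 0, 3.8, 0, 0, 0], [0, 0, 0, 4.2, 0, 0, 0], [0, 0, 0, 4.3, 0, 0, 0], [0, 0, 0, 4.3, 0, 0, 0]]]}}

```text
time_s: 10.15
tool_pos: [0.5608, 0.2199, 0.2196]
eef_rot: [-3.141, -0.0, -0.202]
ft_force: [-0.5, 0.4, 0.1]
grip_width: 0.0852
finger_force: 0.0
```

```bash
python3 - <<'E'
from h import *
s=r.state();print(s["time_s"],s["tool_pos"],s["eef_rot"],s["ft_force"])
c=r.calibration("wrist");np.save("w5.npy",c)
a=cv2.cvtColor(r.read_camera("wrist"),cv2.COLOR_RGB2BGR)
b=cv2.cvtColor(r.read_camera("side"),cv2.COLOR_RGB2BGR)
cv2.imwrite("pics/w5.png",np.hstack([cv2.resize(a[100:300,180:380],(400,400),interpolation=cv2.INTER_CUBIC),cv2.resize(b[220:320,230:330],(400,400),interpolation=cv2.INTER_CUBIC)]))
E
```

```text
10.15 [0.56078978 0.2199077  0.21959664] [-3.14144679e+00 -4.41876516e-04 -2.02266517e-01] [-0.48096296  0.36138969  0.1050454 ]
```

View pics/w5.png

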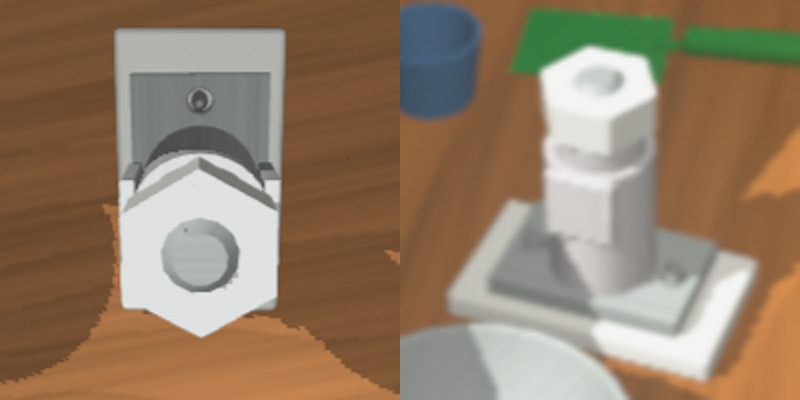

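The press is seated flat on the stand with both pegs through the foot, and the cap's hexagon lines up with the tool. I'll turn 60° to the next pair of flats, which leaves turning range both ways, then descend onto the cap.

{"method": "drive_tool", "body": {"motion": [[[0, 0, 0, 0, 0, 0, 1], [0, 0, 0, 0, 0, 0, 2.3], [0, 0, 0, 0, 0, 0, 3.6], [0, 0, 0, 0, 0, 0, 5], [0, 0, 0, 0, 0, 0, 6.4], [0, 0, 0, 0, 0, 0, 7.8], [0, 0, 0, 0, 0, 0, 9.1], [0, 0, 0, 0, 0, 0, 10]]]}}

```text
time_s: 11.05
tool_pos: [0.5602, 0.2197, 0.2178]
eef_rot: [-3.14, 0.002, 0.849]
ft_force: [-0.6, 0.6, -0.2]
grip_width: 0.0852
finger_force: 0.0
```

{"method": "drive_tool", "body": {"motion": [[[0, 0, 0, -0.5, 0, 0, 0], [0, 0, 0, -1.3, 0, 0, 0], [0, 0, 0, -2.1, 0, 0, 0], [0, 0, 0, -2.9, 0, 0, 0], [0, 0, 0, -3.4, 0, 0, 0], [0, 0, 0, -3.7, 0, 0, 0], [0, 0, 0, -3.85, 0, 0, 0], [0, 0, 0, -3.85, 0, 0, 0]]]}}

```text
time_s: 11.85
tool_pos: [0.5605, 0.2198, 0.1032]
eef_rot: [-3.141, 0.001, 0.845]
ft_force: [0.6, 0.7, 0.2]
grip_width: 0.0855
finger_force: 0.0
```

{"method": "drive_tool", "body": {"motion": [[[0.2, 0, 0, 0, 0, 0, 0], [0.3, 0, 0, 0, 0, 0, 0], [0.4, 0, 0, 0, 0, 0, 0], [0.5, 0, 0, 0, 0, 0, 0], [0.6, 0, 0, 0, 0, 0, 0], [0.7, 0, 0, 0, 0, 0, 0], [0.7, 0, 0, 0, 0, 0, 0], [0.7, 0, 0, 0, 0, 0, 0]]], "grip_force": 45}}

```text
time_s: 12.65
tool_pos: [0.5611, 0.2202, 0.1047]
eef_rot: [3.141, -0.001, 0.845]
ft_force: [-1.0, 1.3, 4.9]
grip_width: 0.0493
finger_force: 47.2
```

```bash
python3 - <<'E'
from h import *
s=r.state();print(s["time_s"],s["tool_pos"],s["eef_rot"],s["ft_force"],s["moment"],s["qpos"])
E
```

```text
12.65 [0.5611097  0.22024812 0.10474364] [ 3.14115481e+00 -1.39883789e-03  8.44789383e-01] [-1.03338099  1.25240753  4.89044753] [ 0.15020832  0.27230958 -0.01666004] [2.58406815e-01 4.09358937e-01 1.63335599e+00 4.59912398e-04
 1.09747033e+00 9.84204702e-01]
```

{"method": "drive_tool", "body": {"motion": [[[0.7, 0, 0, 0, 0, 0, 0.4], [0.7, 0, 0, 0, 0, 0, 1], [0.7, 0, 0, 0, 0, 0, 1.6], [0.7, 0, 0, 0, 0, 0, 2.2], [0.7, 0, 0, 0, 0, 0, 2.8], [0.7, 0, 0, 0, 0, 0, 3.4], [0.7, 0, 0, 0, 0, 0, 3.8], [0.7, 0, 0, 0, 0, 0, 3.8]]]}}

```text
time_s: 13.45
tool_pos: [0.5611, 0.2211, 0.1047]
eef_rot: [3.141, -0.003, 1.243]
ft_force: [-1.3, 3.5, 5.9]
grip_width: 0.0493
finger_force: 47.2
```

```bash
python3 - <<'E'
from h import *
s=r.state();print(s["time_s"],s["tool_pos"],s["eef_rot"],s["ft_force"],s["moment"],s["grip_width"],s["effort"][5])
E
```

```text
13.45 [0.56114625 0.221139   0.10472684] [ 3.14106497e+00 -2.70640569e-03  1.24307414e+00] [-1.30378429  3.51501309  5.86351124] [0.43038551 0.24140299 0.02302862] 0.04932697205337774 -0.16512518282979727
```

{"method": "drive_tool", "body": {"motion": [[[0.7, 0, 0, 0, 0, 0, 0.3], [0.7, 0, 0, 0, 0, 0, 0.7], [0.7, 0, 0, 0, 0, 0, 1.1], [0.7, 0, 0, 0, 0, 0, 1.4], [0.7, 0, 0, 0, 0, 0, 1.4], [0.7, 0, 0, 0, 0, 0, 1.4], [0.7, 0, 0, 0, 0, 0, 1.4], [0.7, 0, 0, 0, 0, 0, 1.4]]]}}

```text
time_s: 14.25
tool_pos: [0.561, 0.2212, 0.1048]
eef_rot: [3.141, -0.003, 1.389]
ft_force: [-0.6, 2.9, 5.3]
grip_width: 0.0494
finger_force: 47.3
```

```bash
python3 - <<'E'
from h import *
s=r.state();print(s["time_s"],s["tool_pos"],s["eef_rot"],s["ft_force"],s["moment"],s["grip_width"],s["effort"][5])
E
```

```text
14.25 [0.56097943 0.22123142 0.10477117] [ 3.14089632e+00 -2.66840118e-03  1.38911457e+00] [-0.57269273  2.85522001  5.32509287] [ 0.57136074  0.31912992 -0.00379551] 0.04939704037585055 -0.01879857270978391
```

No resisting torque after 31° anticlockwise, and the grip width hasn't changed, so this is the loosening direction. I'll continue to about 60°.

{"method": "drive_tool", "body": {"motion": [[[0.7, 0, 0, 0, 0, 0, 0.5], [0.7, 0, 0, 0, 0, 0, 1.2], [0.7, 0, 0, 0, 0, 0, 2], [0.7, 0, 0, 0, 0, 0, 2.8], [0.7, 0, 0, 0, 0, 0, 3.6], [0.7, 0, 0, 0, 0, 0, 4.3], [0.7, 0, 0, 0, 0, 0, 4.8], [0.7, 0, 0, 0, 0, 0, 4.8]]]}}

```text
time_s: 15.05
tool_pos: [0.5606, 0.221, 0.1048]
eef_rot: [3.141, -0.002, 1.893]
ft_force: [-1.6, 3.4, 5.6]
grip_width: 0.0494
finger_force: 47.3
```

```bash
python3 - <<'E'
from h import *
s=r.state();print(s["time_s"],s["tool_pos"],s["eef_rot"],s["ft_force"],s["moment"],s["grip_width"],s["effort"][5])
cv2.imwrite("pics/s6.png",cv2.resize(cv2.cvtColor(r.read_camera("side"),cv2.COLOR_RGB2BGR)[180:320,200:360],(640,560),interpolation=cv2.INTER_CUBIC))
E
```

```text
15.05 [0.56060613 0.22101916 0.10475198] [ 3.14054089e+00 -1.90318148e-03  1.89263671e+00] [-1.59706656  3.43096495  5.61295172] [0.40089421 0.40357795 0.0315533 ] 0.04935634810421453 -0.18763919826596975
```

View pics/s6.png

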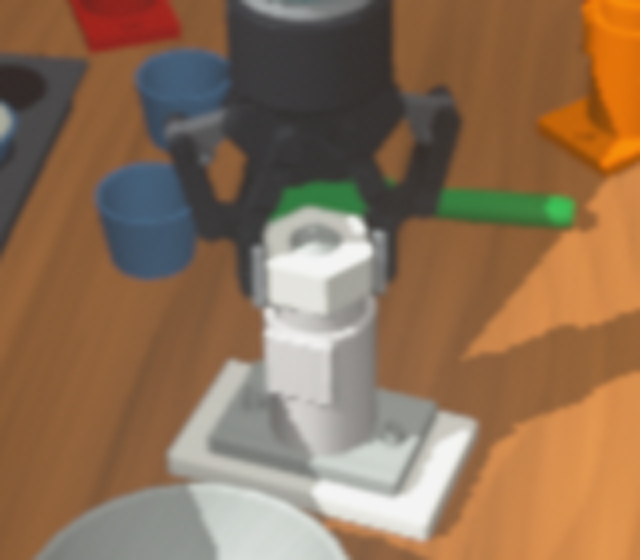

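The fingers hold the cap on its flats, the cap has turned 60°, and the press is still seated. I'll lift gently.

{"method": "drive_tool", "body": {"motion": [[[0.7, 0, 0, 0.05, 0, 0, 0], [0.7, 0, 0, 0.1, 0, 0, 0], [0.7, 0, 0, 0.15, 0, 0, 0], [0.7, 0, 0, 0.2, 0, 0, 0], [0.7, 0, 0, 0.25, 0, 0, 0], [0.7, 0, 0, 0.3, 0, 0, 0], [0.7, 0, 0, 0.35, 0, 0, 0], [0.7, 0, 0, 0.35, 0, 0, 0]]]}}

```text
time_s: 15.9
tool_pos: [0.5609, 0.2199, 0.1146]
eef_rot: [3.141, 0.0, 1.892]
ft_force: [-1.2, 1.3, -2.0]
grip_width: 0.0492
finger_force: 46.8
```

{"method": "drive_tool", "body": {"motion": [[[0.7, 0, 0, 0.15, 0, 0, 0], [0.7, 0, 0, 0.4, 0, 0, 0], [0.7, 0, 0, 0.8, 0, 0, 0], [0.7, 0, 0, 1.3, 0, 0, 0], [0.7, 0, 0, 1.9, 0, 0, 0], [0.7, 0, 0, 2.5, 0, 0, 0], [0.7, 0, 0, 3, 0, 0, 0], [0.7, 0, 0, 3.3, 0, 0, 0]]]}}

```text
time_s: 16.7
tool_pos: [0.5621, 0.2199, 0.2162]
eef_rot: [3.137, 0.001, 1.892]
ft_force: [1.2, -0.4, -1.0]
grip_width: 0.049
finger_force: 46.9
```

{"method": "drive_tool", "body": {"motion": [[[0.7, 0, 0, 0, 0, 0, 0], [0.7, 0, 0, 0, 0, 0, 0], [0.7, 0, 0, 0, 0, 0, 0], [0.7, 0, 0, 0, 0, 0, 0], [0.7, 0, 0, 0, 0, 0, 0], [0.7, 0, 0, 0, 0, 0, 0], [0.7, 0, 0, 0, 0, 0, 0], [0.7, 0, 0, 0, 0, 0, 0]]]}}

```text
time_s: 17.5
tool_pos: [0.5608, 0.2199, 0.2132]
eef_rot: [-3.142, 0.0, 1.892]
ft_force: [0.1, 0.3, -1.1]
grip_width: 0.0494
finger_force: 46.9
```

```bash
python3 - <<'E'
from h import *
a=cv2.cvtColor(r.read_camera("side"),cv2.COLOR_RGB2BGR)
cv2.imwrite("pics/s7.png",cv2.resize(a[130:330,180:380],(600,600)))
E
```

```text
(no output)
```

View pics/s7.png

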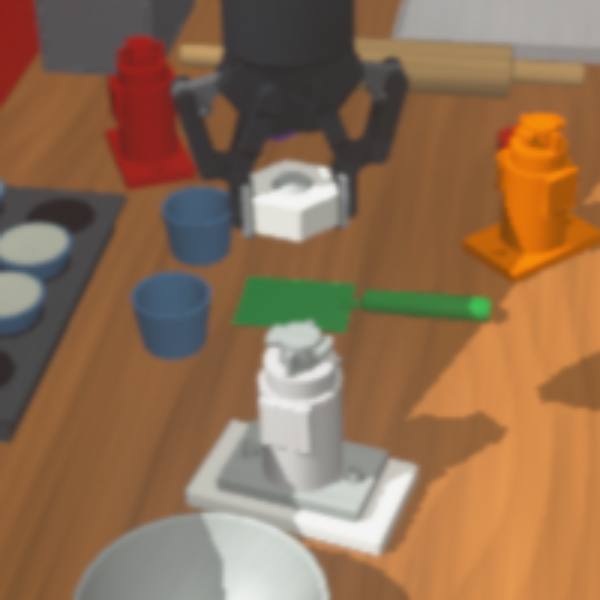

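The cap is held level about 110 mm straight above the press, the press is still seated, and the bystanders haven't moved.

```bash
python3 -c "
from rig import r
print(r.sign_off())"
```

```text
the job is handed in; nothing more can be done
None
```

The job is handed in: the press is seated on its stand, and its cap, which loosened anticlockwise, is off and held level about 110 mm straight above it, at 17.5 s on the robot's clock.

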